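# Back the panel clamp off one notch

### The job

Ease the edge clamp on the walnut panel by one notch: with a fingertip push the thumb plate of the ratchet pawl so that the pawl lifts clear of the teeth, push the upright bar so that the wheel turns backward (its top towards the panel) by one notch and no more, then press the pawl back down until it is fully seated in the new notch. Pick nothing up, and leave the tools and the other things on the bench where they are.

Things in the scene. Friction and masses are not known exactly. Their poses are not given: they have to be found in the camera images.
- clamp: Ratchet edge clamp fixed to the bench, base plate 190 x 270 mm. Origin: on the bench under the shaft. Local z up, x along the wheel shaft, y from the wheel towards the pawl's post and the panel. Positions below are in this frame, mm. Bearing posts (x -37 to 29, |y| up to 22) reach z 152, the pawl's post (x 24 to 36, y 80 to 110) z 202; jaw and panel (y 160 to 330) stay below z 135.
- ratchet (a point): Centre of the toothed steel ratchet wheel, on the shaft axis at x 53, y 0, z 130: 124 mm across, 16 thick, 12 saw teeth 14 deep. On the other end of the same shaft (x -65) a hub carries four radial push bars at 90 degrees. Wheel and bars turn as one and move the clamp's jaw by a rack (20 mm per rad).
- wheel (a joint): Wheel angle, rad; grows as it turns backward (loosening: its top and the upright bar move towards +y). One notch is 0.524. Starts at -0.17 to -0.08; the seated pawl stops it at about 0. Dry friction 0.2 N m (2 N at a bar's end): stays where left; stops at -0.2 and 1.5. The pawl seats fully in the next notch back with the wheel at 0.30 to 0.54; aim for 0.42.
- bar_end (a point): Centre of the black ball (diameter 24) on the end of the bar that points up; bars are steel rods of diameter 12, the ball's centre 100 mm from the shaft axis. At wheel angle 0 this bar leans 15 degrees from upright towards -y, after one notch back 15 degrees towards +y. It moves in the plane x = -65.
- pawl (a joint): Pawl angle, rad: 0 is fully down in a notch, growing as its nose lifts, stop at 1.0. The nose is clear of the teeth above about 0.2. The pivot is stiff (0.08 N m): the pawl stays where it is left and must be pushed back down. It starts at 0.05 to 0.065, in its notch.
- pawl_thumb (a point): Middle of the top edge of the pawl's upright thumb plate (24 mm along x, 6 along y), which rises from the pivot to 53 mm above it. The pivot pin lies along x, at x 53, y 95, z 190. Pushing the plate towards +y (away from the wheel) lifts the nose.
- pawl_nose (a point): Centre of the pawl's round nose (diameter 10, 14 wide), 77 mm from the pivot, on the wheel's side. The pawl's arm, 14 wide, runs from the pivot to the nose; seated, its upper face falls from z 196 at the pivot to z 186 at the nose. Pressing the arm down pushes the nose into the notch.
- plane: Bystander: block plane, 150 x 50 x 50, low metal body (mm). Origin at the centre of its underside. To be left alone.
- gauge: Bystander: wooden marking gauge lying down: beam 200 x 14 x 14 through a fence block 24 x 60 x 44 (mm). Origin at the centre of its underside. To be left alone.
- mallet: Bystander: round wooden carver's mallet lying on its side, about 235 long and 92 across (mm). Origin at the centre of its underside. To be left alone.
- square: Bystander: try square lying flat: stock 120 x 22 x 16, steel blade 160 x 35 (mm). Origin at the centre of its underside. To be left alone.
- offcut: Bystander: wood offcut, 110 x 50 x 30, lying on the panel (top of the panel 95 mm above the bench) (mm). Origin at the centre of its underside. To be left alone.
- glue: Bystander: white glue bottle, diameter 56, height 150, upright (mm). Origin at the centre of its underside. To be left alone.
- chisel: Bystander: wood-handled turnscrew lying on the panel along the jaw, about 200 long (mm). To be left alone.

How it is judged:
On the way, in this order (a step that is already met when the one before it is completed fails the run):
1. the pawl is lifted clear of the teeth (above 0.25 rad) before the wheel has gone back (value of joint pawl above 0.25 rad and value of joint wheel below 0.12 rad), for 0.1 s.
2. with the pawl up, the wheel is turned back about one notch (0.25 to 0.62 rad) and stays (value of joint pawl above 0.18 rad and value of joint wheel between 0.25 and 0.62 rad), for 0.2 s.
At the end, for the whole second after the job is handed in: The pawl is seated (below 0.09 rad) in the next notch back (wheel between 0.25 and 0.60 rad), and both are at rest (value of joint pawl below 0.09 rad and value of joint wheel between 0.25 and 0.6 rad and velocity of joint wheel between -0.05 and 0.05 rad/s and velocity of joint pawl between -0.05 and 0.05 rad/s); the robot touches nothing.
It fails at once if the wheel was turned back so far that the pawl could drop into the second notch (above 0.80 rad) (value of joint wheel above 0.8 rad).
It fails at once if a tool or another loose thing was moved by more than 20 mm or lifted (distance of any of plane, gauge, mallet, square, offcut, glue, chisel from where it was at the start of the episode above 0.02 m).
It also fails if it takes over 54 s, if anything falls off the work surface, if the arm or the gripper's body presses on something with over 40 N, if the wrist force passes 120 N, or if a joint passes its speed limit or range.

### The arm

A 7-joint arm with a two-finger parallel gripper is mounted at the origin on the work surface. World frame = base frame: x ahead of the robot, y to its left, z up, the work surface at z = 0. Lengths are in m, angles in rad, forces in N, time in s.
With the tool pointing down it reaches from about 0.4 to 0.85 m from the base axis. Payload 4.5 kg.
Tool frame: the origin (TCP) lies midway between the tips of the shut fingers; the grasp point (between the pads) lies 19 mm behind it; z points along the fingers, y is the line along which they close (so a half turn about z gives the same grasp; the last joint's range is limited). The gripper opens to 88 mm and grips with 3 to 60 N. Pads are 18 mm wide; open, the fingers measure 123 mm over their backs; the gripper's body (75 mm by 187 mm) begins 45 mm behind the grasp point.
Start: joints at [1.38, 0.689, -0.195, 1.565, 0.157, 0.902, -0.215], TCP at [0.139, -0.609, 0.239] pointing down, gripper open.
Joint ranges: [-3.01, 3.01], [-0.46, 2.08], [-1.47, 1.51], [0.13, 2.56], [-1, 4.14], [0.04, 2.09], [-2.66, 2.66]. Speed limits (rad/s): [2.57, 2.57, 3.14, 3.14, 3.14, 3.14, 3.14].

### API

Orientations are given as a unit quaternion [x, y, z, w].
In Python, from plant import r gives the robot as it stands.
- The arm moves only by the tool carry_out, never from a script. Its argument "plan" is a list of rows, each an object with "rot": the turn, a rotation vector about the tool's x, y, z in rad, a list of three; "xyz": the shift along the tool's x, y, z in m, a list of three; "grip": the closure in counts, from 0 (fully open) to 255 (shut). In form: [{"rot": [wx, wy, wz], "xyz": [dx, dy, dz], "grip": grip}, ...]. A call has 1 to 8 rows; each row is the pose to reach, as a shift and turn from the pose commanded when the call began, along the tool's axes at that moment; what a row does not reach only later rows make up. A row lasts 1/12 s, in which the tool goes at most 41.7 mm and 7.16 degrees, less where a joint would pass 70% of its speed; a pose out of reach is approached as far as the arm can. A call with a gripper value outside its range is refused whole. The fingers move at their own pace and stop on an object; "squeeze" is the grip in N (left out, the last holds). Time passes only in rows, so rows that repeat a pose let the fingers close. It gives the time, the measured TCP pose, the force, the opening and the grip force at its end, in the units of the state.
- r.get_state(): the state, without advancing time (a new reading comes with each control period).
- r.snapshot(name): name is "scene" or "top" or "wrist"; returns the picture (420x560x3 uint8, red, green, blue); there is no depth.
- r.camera_params(name): a dict with "fx", "fy", "cx", "cy" (pixels), "position" and "attitude" of the camera in the world; the wrist camera has in their place "hand_eye" (4x4, takes a point from camera to tool coordinates, whose origin is the TCP and whose axes are the flange's). Camera axes: x right, y down, z forward; pixel columns grow to the right and rows downward; lengths in m; the calibration is good to about 2 mm. A picture is of the moment at which its call begins: read the wrist's pose just before it. camera_params takes no time and is no camera call.
- r.finish_job(): hands the job in; it is judged then, once.
The state is a dict: "clock": time; "q": joint angles; "qd": joint speeds; "joint_torque": joint torques, N m; "tool_pos": TCP position; "eef_rot": TCP orientation; "contact_force": force on the tool from outside, world axes, zero at the start; "moment": the same for the moment, N m; "opening": opening from 0.0 (shut) to 1.0 (fully open); "finger_force": force on a finger pad.
Only numpy, scipy, OpenCV 4.12 (cv2) and the standard library are available. Lean on these libraries where they do the work, as an engineer would, in place of code of your own. Each camera call takes 0.05 s, during which the arm holds its last target. There are 200 camera calls.

## Working session

There is one attempt and no reset: what is moved stays moved. The work goes in short steps, Python scripts to look and compute and a tool call to move; the robot and the scene stay as the last step left them, time stands still between calls to the robot, and variables do not carry over. Pictures are saved under pics/ and viewed, at most 10 in all, crops included, and the job is handed in when it is done.

Besides the shell and the picture viewer there is one more tool, called after "Request:" as name(argument=value, ...) on one line, values as JSON. carry_out: Moves the arm, as the interface text tells. Its arguments: {"type":"object","properties":{"plan":{"type":"array"},"squeeze":{"type":"number"}},"required":["plan"]}

```bash
mkdir -p pics; python3 - <<'E'
from plant import r
import cv2,numpy as np
np.set_printoptions(precision=4,suppress=True)
s=r.get_state();print(s['clock'],s['tool_pos'],s['eef_rot'],s['opening'])
for n in('scene','top'):
    im=r.snapshot(n);cv2.imwrite(f'pics/{n}0.png',im[:,:,::-1]);p=r.camera_params(n);print(n,p)
print(r.camera_params('wrist'))
E
```

```text
0.0 [ 0.1391 -0.6087  0.2379] [ 0.9937  0.1122 -0.0002 -0.0009] 0.9988720339736383
scene {'fx': 469.5845667260261, 'fy': 469.5845667260261, 'cx': 270.8950878245617, 'cy': 209.78874172355435, 'position': array([1.065 , 0.1745, 0.9198]), 'attitude': array([ 0.551 ,  0.779 , -0.244 , -0.1735])}
top {'fx': 513.4681066630139, 'fy': 513.4681066630139, 'cx': 283.1491541847325, 'cy': 214.12425888862168, 'position': array([0.484 , 0.0027, 1.2288]), 'attitude': array([ 0.711 , -0.7015,  0.033 , -0.0364])}
{'fx': 289.14171066175277, 'fy': 289.14171066175277, 'cx': 278.0166171694516, 'cy': 210.8586095778461, 'hand_eye': array([[ 0.0009, -0.9565, -0.2916,  0.076 ],
       [ 1.    ,  0.0011, -0.0005, -0.0012],
       [ 0.0008, -0.2916,  0.9565, -0.1473],
       [ 0.    ,  0.    ,  0.    ,  1.    ]])}
```

View pics/scene0.png

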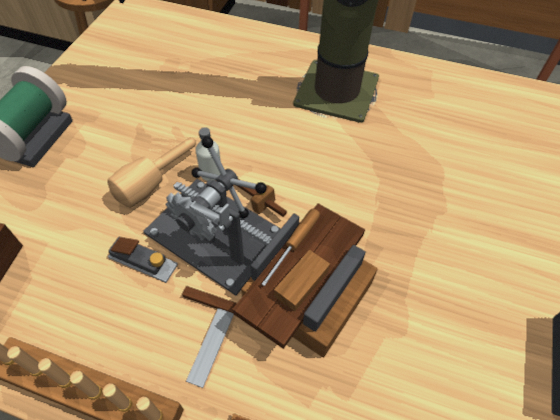

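View pics/top0.png

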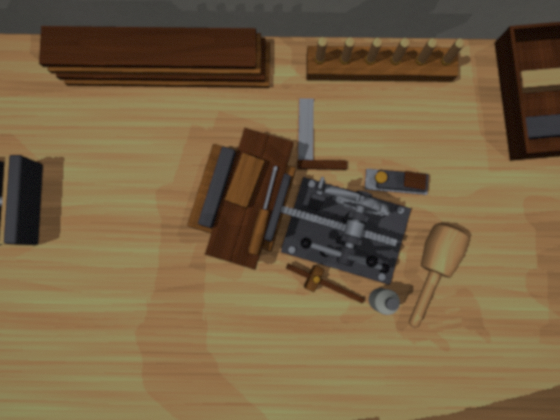

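The scene view shows the clamp around (220,210), with ball ends near (205,133), (261,188) and (198,173). The top view shows the base plate around (345,230). I'll enlarge both.

```bash
python3 - <<'E'
import cv2
a=cv2.imread('pics/scene0.png')[115:295,135:295];b=cv2.imread('pics/top0.png')[165:285,270:420]
b=cv2.convertScaleAbs(b,alpha=1.8)
cv2.imwrite('pics/sc.png',cv2.resize(a,None,fx=3.3,fy=3.3,interpolation=cv2.INTER_CUBIC));cv2.imwrite('pics/tc.png',cv2.resize(b,None,fx=5,fy=5,interpolation=cv2.INTER_CUBIC))
E
```

```text
(no output)
```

View pics/sc.png

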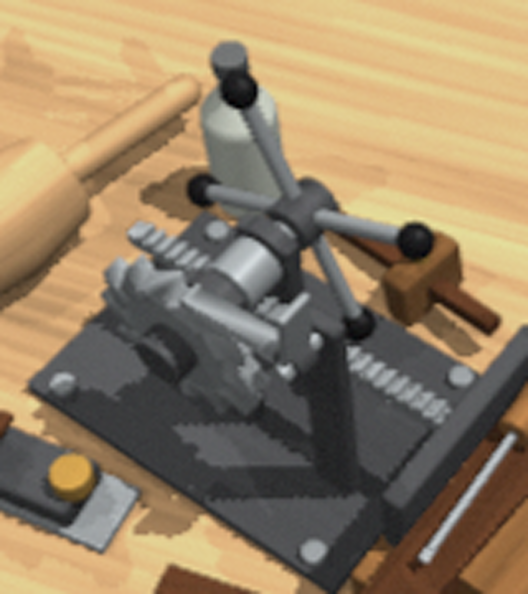

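View pics/tc.png

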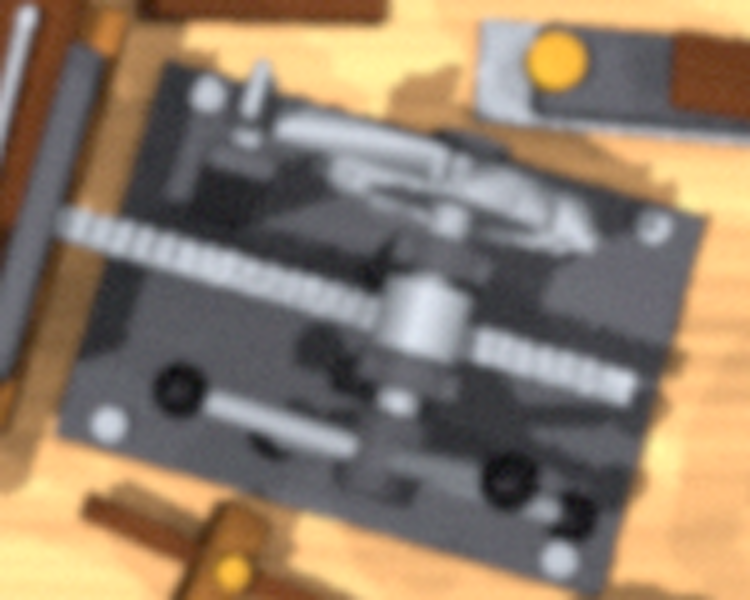

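The enlarged views give these positions in full-image pixels:

| Feature | Scene | Top |
|---|---|---|
| Upright ball | (207.7,142.3) | (372,261) |
| +y ball | (260.8,187.7) | (306,243) |
| -y ball | (196.2,172.6) | (385,268) |
| Lower ball | (243.5,212.6) | – |
| Thumb edge | (223.5,209.2) | (321,183) |

Next I fit the clamp pose and both joints to them.

```bash
cat > h.py <<'E'
from plant import r
import numpy as np
from scipy.spatial.transform import Rotation as R
from scipy.optimize import least_squares
np.set_printoptions(precision=4,suppress=True)
def proj(n,P):
    c=r.camera_params(n);p=R.from_quat(c['attitude']).inv().apply(np.asarray(P)-c['position'])
    return np.array([c['fx']*p[...,0]/p[...,2]+c['cx'],c['fy']*p[...,1]/p[...,2]+c['cy']]).T
def C2W(v,P): return R.from_euler('z',v[2]).apply(P)+[v[0],v[1],0]
def ball(w,k):
    a=np.deg2rad(-15)+w+k*np.pi/2   # from up towards +y
    return np.array([-.065,.1*np.sin(a),.13+.1*np.cos(a)])
def thumb(p): return np.array([.053,.095+.053*np.sin(p),.19+.053*np.cos(p)])
E
python3 - <<'E'
from h import *
obs=[('scene','b',0,207.7,142.3),('top','b',0,372,261),('scene','b',1,260.8,187.7),('top','b',1,306,243),('scene','b',3,196.2,172.6),('top','b',3,385,268),('scene','b',2,243.5,212.6),('scene','t',0,223.5,209.2),('top','t',0,321.2,183)]
def f(v):
    o=[]
    for n,t,k,u,w in obs:
        P=C2W(v,ball(v[3],k) if t=='b' else thumb(.057)); o+=list(proj(n,P)-[u,w])
    return np.array(o)
for y0 in(0,1.5,3,4.5):
    s=least_squares(f,[.45,-.1,y0,-.12],loss='soft_l1');print(s.cost,s.x)
    if y0==0 or s.cost<b.cost:b=s
v=b.x;print(f(v).reshape(-1,2));np.save('v.npy',v)
# shaft stiff info
print(C2W(v,[0,0,0]),C2W(v,ball(v[3],0)),C2W(v,thumb(.057)),np.degrees(v[2]))
q=r.get_state()['eef_rot'];print(R.from_quat(q).as_matrix())
E
```

```text
5.57258492343645 [ 0.5664 -0.1426 -0.2732 -0.1566]
5.572584923436439 [ 0.5664 -0.1426 -0.2732 -0.1566]Traceback (most recent call last):
  File "<stdin>", line 9, in <module>
    return func(*args, **kwargs)
    result = trf(vector_fun.fun, vector_fun.jac, x0, f0, J0, lb, ub, ftol, xtol,
                 gtol, max_nfev, x_scale, loss_function, tr_solver,
                 tr_options.copy(), verbose, callback=callback_wrapped)
    return trf_no_bounds(
        fun, jac, x0, f0, J0, ftol, xtol, gtol, max_nfev, x_scale,
        loss_function, tr_solver, tr_options, verbose, callback=callback)
    J = jac(x)
    self._update_jac()
    ~~~~~~~~~~~~~~~~^^
    self.J = self.jac_wrapped(xp_copy(self.x), f0=self.f)
             ~~~~~~~~~~~~~~~~^^^^^^^^^^^^^^^^^^^^^^^^^^^^
    J, dct = approx_derivative(
             ~~~~~~~~~~~~~~~~~^
        self.fun,
        ^^^^^^^^^
    ...<2 lines>...
        **self.finite_diff_options,
        ^^^^^^^^^^^^^^^^^^^^^^^^^^^
    )
    ^
    J, _nfev = _dense_difference(fun_wrapped, x0, f0, h,
               ~~~~~~~~~~~~~~~~~^^^^^^^^^^^^^^^^^^^^^^^^
                             use_one_sided, method,
                             ^^^^^^^^^^^^^^^^^^^^^^
                             mf)
                             ^^^
    df = [f_eval - f0 for f_eval in f_evals]
                                    ^^^^^^^
    f = np.atleast_1d(self.fun(x, *self.args, **self.kwargs))
                      ~~~~~~~~^^^^^^^^^^^^^^^^^^^^^^^^^^^^^^
    return np.atleast_1d(self.fun(x))
                         ~~~~~~~~^^^
    return self.f(x, *self.args, **self.kwargs)
           ~~~~~~^^^^^^^^^^^^^^^^^^^^^^^^^^^^^^
  File "<stdin>", line 6, in f
  File "h.py", line 7, in proj
    c=r.camera_params(n);p=R.from_quat(c['attitude']).inv().apply(np.asarray(P)-c['position'])
ValueError: time passes only in moves, steps and waits
```

```bash
python3 - <<'E'
s=open('h.py').read()
s=s.replace("def proj","CP={n:r.camera_params(n) for n in('scene','top','wrist')}\ndef proj").replace("c=r.camera_params(n);p","c=CP[n];p")
open('h.py','w').write(s)
E
python3 - <<'E'
from h import *
obs=[('scene','b',0,207.7,142.3),('top','b',0,372,261),('scene','b',1,260.8,187.7),('top','b',1,306,243),('scene','b',3,196.2,172.6),('top','b',3,385,268),('scene','b',2,243.5,212.6),('scene','t',0,223.5,209.2),('top','t',0,321.2,183)]
def f(v):
    return np.array([proj(n,C2W(v,ball(v[3],k) if t=='b' else thumb(.057)))-[u,w] for n,t,k,u,w in obs]).ravel()
b=least_squares(f,[.5664,-.1426,-.2732,-.15],loss='soft_l1')
v=b.x;print(v,f(v).reshape(-1,2));np.save('v.npy',v)
print(C2W(v,[0,0,0]),C2W(v,ball(v[3],0)),C2W(v,thumb(.057)),np.degrees(v[2]))
q=r.get_state()['eef_rot'];print(R.from_quat(q).as_matrix(),r.get_state()['clock'])
E
```

```text
[ 0.5664 -0.1426 -0.2732 -0.1566] [[-1.3899 -0.1923]
 [-1.1757  0.2646]
 [-0.9074 -0.2666]
 [-1.1006  0.2159]
 [-0.6485 -0.0245]
 [-1.9     0.197 ]
 [-0.6447  0.0487]
 [-0.5133 -1.6387]
 [-1.2119 -0.6711]]
[ 0.5664 -0.1426  0.    ] [ 0.4929 -0.1642  0.2214] [ 0.6439 -0.0625  0.2429] -15.654789038736267
[[ 0.9748  0.2229 -0.0005]
 [ 0.2229 -0.9748  0.0016]
 [-0.0002 -0.0016 -1.    ]] 0.1
```

The fit is good (residuals about 1 px): clamp at (0.566,-0.143), yaw -15.7°, wheel about -0.16. I'll aim the tool straight down with tool x along clamp +y and the fingers shut.

```bash
cat >> h.py <<'E'
def go(*pts):
    v=np.load('v.npy');s=r.get_state();T=R.from_quat(s['eef_rot'])
    yw=v[2]+np.pi/2;M=R.from_matrix(np.array([[np.cos(yw),np.sin(yw),0],[np.sin(yw),-np.cos(yw),0],[0,0,-1]]))
    cl=R.from_euler('z',v[2]).inv()
    print('t',s['clock'],'clampTCP mm',1e3*cl.apply(np.array(s['tool_pos'])-[v[0],v[1],0]),'F',s['contact_force'],'open',s['opening'])
    print('F clamp',cl.apply(s['contact_force']))
    for p in pts: print(p,'xyz',T.inv().apply(C2W(v,np.array(p)/1e3)-s['tool_pos']),'rot',(T.inv()*M).as_rotvec())
E
python3 -c "
from h import *
go((53,71,340),(53,71,300))"
```

```text
t 0.1 clampTCP mm [-285.6708 -564.1742  237.9808] F [ 0.8241 -0.0568 -0.5967] open 0.9990739733365722
F clamp [ 0.8089  0.1676 -0.5967]
(53, 71, 340) xyz [ 0.6009 -0.3964 -0.1015] rot [-0.0016 -0.0007 -1.0727]
(53, 71, 300) xyz [ 0.6009 -0.3963 -0.0615] rot [-0.0016 -0.0007 -1.0727]
```

Request:
carry_out(plan=[{"rot": [0, 0, 0], "xyz": [0, 0, -0.04], "grip": 255}, {"rot": [0, 0, 0], "xyz": [0, 0, -0.08], "grip": 255}, {"rot": [0, 0, -0.12], "xyz": [0.03, -0.02, -0.1], "grip": 255}, {"rot": [0, 0, -0.24], "xyz": [0.063, -0.04, -0.1], "grip": 255}, {"rot": [0, 0, -0.36], "xyz": [0.096, -0.062, -0.1], "grip": 255}, {"rot": [0, 0, -0.48], "xyz": [0.13, -0.084, -0.1], "grip": 255}, {"rot": [0, 0, -0.6], "xyz": [0.163, -0.106, -0.1], "grip": 255}, {"rot": [0, 0, -0.72], "xyz": [0.196, -0.128, -0.1], "grip": 255}], squeeze=20)

```text
clock: 0.77
tool_pos: [0.3026, -0.439, 0.3386]
eef_rot: [0.889, 0.458, -0.0, -0.0]
contact_force: [-0.1, -0.7, 0.0]
opening: 0.421
finger_force: 0.0
```

```bash
python3 -c "
from h import *
go((53,71,340),(53,71,300))"
```

```text
t 0.7667 clampTCP mm [-174.0043 -356.6438  338.6062] F [-0.1249 -0.7282  0.0163] open 0.4206742199698699
F clamp [ 0.0762 -0.7349  0.0163]
(53, 71, 340) xyz [ 0.4793  0.0681 -0.0015] rot [-0.0005  0.     -0.3469]
(53, 71, 300) xyz [0.4794 0.0681 0.0385] rot [-0.0005  0.     -0.3469]
```

Request:
carry_out(plan=[{"rot": [0, 0, -0.12], "xyz": [0.04, 0.006, 0], "grip": 255}, {"rot": [0, 0, -0.24], "xyz": [0.08, 0.012, 0], "grip": 255}, {"rot": [0, 0, -0.347], "xyz": [0.12, 0.018, 0], "grip": 255}, {"rot": [0, 0, -0.347], "xyz": [0.16, 0.024, 0], "grip": 255}, {"rot": [0, 0, -0.347], "xyz": [0.2, 0.03, 0], "grip": 255}, {"rot": [0, 0, -0.347], "xyz": [0.24, 0.036, 0], "grip": 255}, {"rot": [0, 0, -0.347], "xyz": [0.28, 0.042, 0], "grip": 255}, {"rot": [0, 0, -0.347], "xyz": [0.32, 0.046, 0], "grip": 255}])

```text
clock: 1.43
tool_pos: [0.5276, -0.2071, 0.3383]
eef_rot: [0.799, 0.602, -0.0, -0.0]
contact_force: [0.9, -0.5, 0.0]
opening: 0.005
finger_force: 0.0
```

```bash
python3 -c "
from h import *
go((53,71,340),(53,71,280))"
```

```text
t 1.4333 clampTCP mm [-19.9786 -72.6056 338.3416] F [ 0.8784 -0.4589  0.0221] open 0.004863486566078129
F clamp [ 0.9696 -0.2049  0.0221]
(53, 71, 340) xyz [ 0.1441  0.0721 -0.0018] rot [-0.0006  0.0004 -0.0062]
(53, 71, 280) xyz [0.1441 0.0721 0.0582] rot [-0.0006  0.0004 -0.0062]
```

Request:
carry_out(plan=[{"rot": [0, 0, -0.006], "xyz": [0.036, 0.018, 0], "grip": 255}, {"rot": [0, 0, -0.006], "xyz": [0.072, 0.036, 0], "grip": 255}, {"rot": [0, 0, -0.006], "xyz": [0.108, 0.054, 0.01], "grip": 255}, {"rot": [0, 0, -0.006], "xyz": [0.13, 0.068, 0.03], "grip": 255}, {"rot": [0, 0, -0.006], "xyz": [0.14, 0.072, 0.05], "grip": 255}, {"rot": [0, 0, -0.006], "xyz": [0.14, 0.072, 0.055], "grip": 255}, {"rot": [0, 0, -0.006], "xyz": [0.14, 0.072, 0.055], "grip": 255}])

```text
clock: 2.02
tool_pos: [0.6329, -0.0938, 0.2815]
eef_rot: [0.796, 0.605, -0.002, -0.001]
contact_force: [-0.6, -0.1, 0.6]
opening: 0.004
finger_force: 0.0
```

```bash
python3 -c "
from h import *
import cv2
go((53,71,280),(53,71,224))
a=r.snapshot('scene')[115:295,135:295,::-1];b=r.snapshot('wrist')[:,:,::-1]
a=cv2.resize(a,None,fx=2.33,fy=2.33)[:420]
cv2.imwrite('pics/a1.png',np.hstack([a,b])[:, :800])
s=r.get_state();T=R.from_quat(s['eef_rot']);c=CP['wrist'];v=np.load('v.npy')
for P in (thumb(.057),):
    t=T.inv().apply(C2W(v,P)-s['tool_pos']);p=np.linalg.inv(c['hand_eye'])@[*t,1];print('thumb wrist px',c['fx']*p[0]/p[2]+c['cx'],c['fy']*p[1]/p[2]+c['cy'])
"
```

```text
t 2.0167 clampTCP mm [ 50.8449  64.9511 281.4794] F [-0.5992 -0.0512  0.5564] open 0.0042096312920542524
F clamp [-0.5632 -0.211   0.5564]
(53, 71, 280) xyz [0.006  0.0022 0.0015] rot [-0.0049  0.0018  0.0014]
(53, 71, 224) xyz [0.0061 0.0024 0.0575] rot [-0.0049  0.0018  0.0014]Traceback (most recent call last):
  File "<string>", line 7, in <module>
    cv2.imwrite('pics/a1.png',np.hstack([a,b])[:, :800])
                              ~~~~~~~~~^^^^^^^
    return _nx.concatenate(arrs, 1, dtype=dtype, casting=casting)
           ~~~~~~~~~~~~~~~^^^^^^^^^^^^^^^^^^^^^^^^^^^^^^^^^^^^^^^
ValueError: all the input array dimensions except for the concatenation axis must match exactly, but along dimension 0, the array at index 0 has size 419 and the array at index 1 has size 420
```

Fixing the picture size and retaking it.

```bash
cat >> h.py <<'E'
import cv2
def wpx(P):
    s=r.get_state();T=R.from_quat(s['eef_rot']);c=CP['wrist'];v=np.load('v.npy')
    t=T.inv().apply(C2W(v,P)-s['tool_pos']);p=np.linalg.inv(c['hand_eye'])@[*t,1];return c['fx']*p[0]/p[2]+c['cx'],c['fy']*p[1]/p[2]+c['cy']
def pic(name):
    b=r.snapshot('wrist')[:,80:480,::-1];a=r.snapshot('scene')[115:295,135:295,::-1]
    cv2.imwrite(name,np.hstack([cv2.resize(a,(373,420),interpolation=cv2.INTER_CUBIC),b]))
E
python3 -c "
from h import *
print(wpx(thumb(.057)),'wrist col offset in pic 373-80');pic('pics/a1.png')"
```

```text
(np.float64(279.14083894129635), np.float64(189.13556395103132)) wrist col offset in pic 373-80
```

View pics/a1.png

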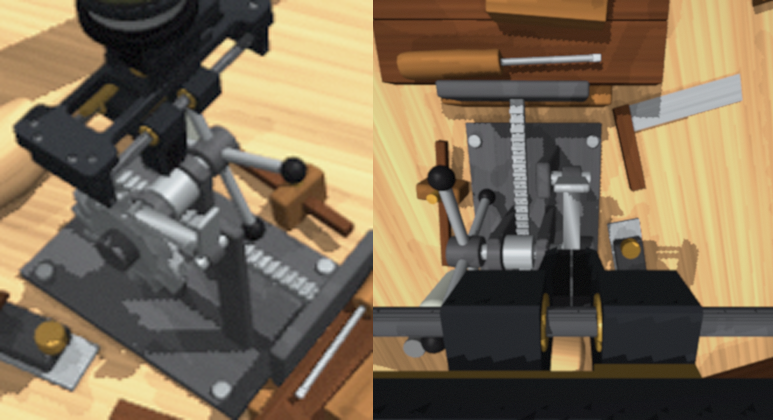

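The wrist view (right half) shows the shut fingertip at (572,250) over the pawl arm. The thumb plate's edge is at about (572,180), straight ahead along tool x and well centred. Next, descend beside it.

Request:
carry_out(plan=[{"rot": [0, 0, 0], "xyz": [0.002, 0.002, 0.03], "grip": 255}, {"rot": [0, 0, 0], "xyz": [0.003, 0.002, 0.056], "grip": 255}, {"rot": [0, 0, 0], "xyz": [0.003, 0.002, 0.056], "grip": 255}, {"rot": [0, 0, 0], "xyz": [0.003, 0.002, 0.056], "grip": 255}])

```text
clock: 2.55
tool_pos: [0.6365, -0.0925, 0.228]
eef_rot: [0.797, 0.604, -0.001, -0.0]
contact_force: [0.3, 0.3, 0.6]
opening: 0.004
finger_force: 0.0
```

```bash
python3 -c "
from h import *
go((53,72,224),(53,100,224))"
```

```text
t 2.55 clampTCP mm [ 53.9448  67.164  227.9521] F [0.3186 0.311  0.5831] open 0.004317986729968051
F clamp [0.2229 0.3854 0.5831]
(53, 72, 224) xyz [ 0.0048 -0.0009  0.0039] rot [-0.0012  0.0009 -0.001 ]
(53, 100, 224) xyz [ 0.0328 -0.001   0.0039] rot [-0.0012  0.0009 -0.001 ]
```

Request:
carry_out(plan=[{"rot": [0, 0, 0], "xyz": [0.005, -0.001, 0.003], "grip": 255}, {"rot": [0, 0, 0], "xyz": [0.01, -0.001, 0.003], "grip": 255}, {"rot": [0, 0, 0], "xyz": [0.014, -0.001, 0.003], "grip": 255}, {"rot": [0, 0, 0], "xyz": [0.017, -0.001, 0.003], "grip": 255}, {"rot": [0, 0, 0], "xyz": [0.02, -0.001, 0.003], "grip": 255}, {"rot": [0, 0, 0], "xyz": [0.022, -0.001, 0.003], "grip": 255}])

```text
clock: 3.05
tool_pos: [0.6427, -0.0701, 0.2256]
eef_rot: [0.797, 0.604, 0.0, 0.001]
contact_force: [-0.7, -2.7, 2.8]
opening: 0.008
finger_force: 1.4
```

```bash
python3 -c "
from h import *
go((53,101,226))"
```

```text
t 3.05 clampTCP mm [ 53.9272  90.3942 225.5591] F [-0.6734 -2.6613  2.7506] open 0.00792205594913782
F clamp [ 0.0697 -2.7443  2.7506]
(53, 101, 226) xyz [ 0.0106 -0.0009 -0.0004] rot [ 0.0018  0.0006 -0.0001]
```

Contact confirmed (-2.7 N). Pushing on.

Request:
carry_out(plan=[{"rot": [0, 0, 0], "xyz": [0.003, 0, -0.001], "grip": 255}, {"rot": [0, 0, 0], "xyz": [0.006, 0, -0.001], "grip": 255}, {"rot": [0, 0, 0], "xyz": [0.009, 0, -0.001], "grip": 255}, {"rot": [0, 0, 0], "xyz": [0.012, 0, -0.001], "grip": 255}, {"rot": [0, 0, 0], "xyz": [0.012, 0, -0.001], "grip": 255}, {"rot": [0, 0, 0], "xyz": [0.012, 0, -0.001], "grip": 255}])

```text
clock: 3.55
tool_pos: [0.6452, -0.0574, 0.2256]
eef_rot: [0.796, 0.605, 0.0, -0.0]
contact_force: [0.0, -0.7, -0.3]
opening: 0.004
finger_force: 0.4
```

```bash
python3 -c "
from h import *
go((53,85,226),(53,70,300));pic('pics/a2.png')"
```

```text
t 3.55 clampTCP mm [ 52.9324 103.2901 225.5739] F [ 0.0434 -0.6794 -0.304 ] open 0.003680365345746812
F clamp [ 0.2251 -0.6425 -0.304 ]
(53, 85, 226) xyz [-0.0183  0.     -0.0004] rot [-0.0006 -0.0008  0.0011]
(53, 70, 300) xyz [-0.0332 -0.     -0.0745] rot [-0.0006 -0.0008  0.0011]
```

View pics/a2.png

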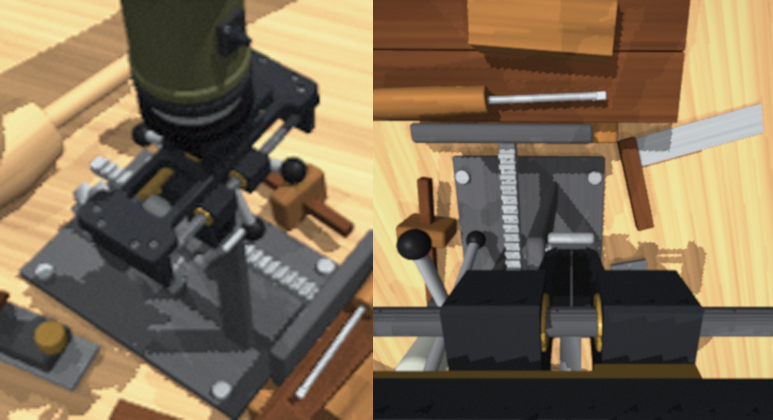

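The thumb plate is now tilted to about 0.5 rad (edge at (571,240), touching the finger). Back off, go up, and move to the -y side of the upright bar.

Request:
carry_out(plan=[{"rot": [0, 0, 0], "xyz": [-0.01, 0, -0.005], "grip": 255}, {"rot": [0, 0, 0], "xyz": [-0.018, 0, -0.03], "grip": 255}, {"rot": [0, 0, 0], "xyz": [-0.02, 0, -0.07], "grip": 255}, {"rot": [0, 0, 0], "xyz": [-0.045, -0.02, -0.085], "grip": 255}, {"rot": [0, 0, 0], "xyz": [-0.08, -0.043, -0.085], "grip": 255}, {"rot": [0, 0, 0], "xyz": [-0.115, -0.066, -0.085], "grip": 255}, {"rot": [0, 0, 0], "xyz": [-0.15, -0.09, -0.085], "grip": 255}, {"rot": [0, 0, 0], "xyz": [-0.183, -0.118, -0.085], "grip": 255}])

```text
clock: 4.32
tool_pos: [0.4834, -0.203, 0.3113]
eef_rot: [0.797, 0.604, 0.001, 0.001]
contact_force: [0.5, -1.0, 0.2]
opening: 0.007
finger_force: 0.0
```

```bash
python3 -c "
from h import *
go((-65,-80,300),(-65,-80,208))
v=np.load('v.npy');print([wpx(ball(w,0)) for w in (-.157,-.08)],wpx(thumb(.5)),[proj('top',C2W(v,ball(w,0))) for w in (-.157,-.08,0)])"
```

```text
t 4.3167 clampTCP mm [-63.5948 -80.568  311.3333] F [ 0.5168 -1.0369  0.2331] open 0.00674565613742363
F clamp [ 0.7774 -0.859   0.2331]
(-65, -80, 300) xyz [ 0.0006 -0.0014  0.0113] rot [ 0.0019  0.0002 -0.0007]
(-65, -80, 208) xyz [ 0.0006 -0.0016  0.1033] rot [ 0.0019  0.0002 -0.0007]
[(np.float64(276.1820564913807), np.float64(169.7711940560614)), (np.float64(276.15213845411944), np.float64(161.46487558956545))] (np.float64(468.94567618259816), np.float64(-89.75995974544907)) [array([370.8418, 261.2702]), array([367.5445, 260.2179]), array([363.9498, 259.0913])]
```

Request:
carry_out(plan=[{"rot": [0, 0, 0], "xyz": [-0.003, -0.001, 0.04], "grip": 255}, {"rot": [0, 0, 0], "xyz": [-0.003, -0.001, 0.08], "grip": 255}, {"rot": [0, 0, 0], "xyz": [-0.002, -0.001, 0.102], "grip": 255}, {"rot": [0, 0, 0], "xyz": [-0.002, -0.001, 0.102], "grip": 255}, {"rot": [0, 0, 0], "xyz": [-0.002, -0.001, 0.102], "grip": 255}])

```text
clock: 4.73
tool_pos: [0.4831, -0.2027, 0.2088]
eef_rot: [0.797, 0.604, -0.0, -0.001]
contact_force: [0.2, -0.1, 0.3]
opening: 0.007
finger_force: 0.0
```

```bash
python3 -c "
from h import *
go((-65,-5,210));print([wpx(ball(w,0)) for w in (-.157,-.08)]);pic('pics/a3.png')"
```

```text
t 4.7333 clampTCP mm [-63.9725 -80.3638 208.8309] F [ 0.2304 -0.0977  0.3302] open 0.006577705429923722
F clamp [ 0.2483 -0.0319  0.3302]
(-65, -5, 210) xyz [ 0.0754 -0.001  -0.0011] rot [-0.0009 -0.0006  0.0004]
[(np.float64(276.09989880830915), np.float64(203.1160125006507)), (np.float64(276.04556586161584), np.float64(189.96102006806132))]
```

View pics/a3.png

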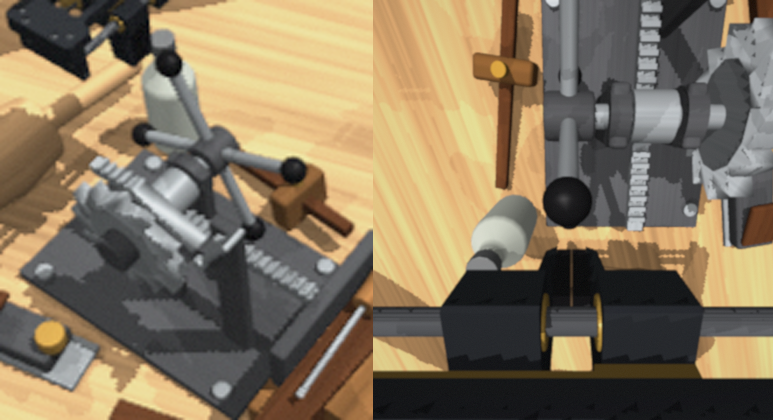

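The ball is at (569,202) in the picture, as predicted for wheel -0.157, and the fingertip is lined up behind it at the same x. The pawl is visibly up in the scene view. Now push the bar.

Request:
carry_out(plan=[{"rot": [0, 0, 0], "xyz": [0.012, -0.001, 0], "grip": 255}, {"rot": [0, 0, 0], "xyz": [0.019, -0.001, 0], "grip": 255}, {"rot": [0, 0, 0], "xyz": [0.024, -0.001, 0], "grip": 255}, {"rot": [0, 0, 0], "xyz": [0.029, -0.001, 0], "grip": 255}, {"rot": [0, 0, 0], "xyz": [0.034, -0.001, 0], "grip": 255}, {"rot": [0, 0, 0], "xyz": [0.039, -0.001, 0], "grip": 255}, {"rot": [0, 0, 0], "xyz": [0.044, -0.001, 0], "grip": 255}, {"rot": [0, 0, 0], "xyz": [0.048, -0.001, 0], "grip": 255}])

```text
clock: 5.5
tool_pos: [0.4953, -0.1556, 0.2087]
eef_rot: [0.797, 0.604, 0.0, -0.0]
contact_force: [-1.4, -2.0, 1.8]
opening: 0.005
finger_force: 1.4
```

```bash
python3 -c "
from h import *
go((-65,-5,210))"
```

```text
t 5.5 clampTCP mm [-64.9599 -31.7051 208.6953] F [-1.4026 -1.9802  1.8171] open 0.005134364299583031
F clamp [-0.8163 -2.2852  1.8171]
(-65, -5, 210) xyz [ 0.0267 -0.     -0.0013] rot [-0.0001 -0.0002  0.0006]
```

Contact at about 2 N, as expected. 26 mm left to push.

Request:
carry_out(plan=[{"rot": [0, 0, 0], "xyz": [0.005, 0, 0], "grip": 255}, {"rot": [0, 0, 0], "xyz": [0.01, 0, 0], "grip": 255}, {"rot": [0, 0, 0], "xyz": [0.015, 0, 0], "grip": 255}, {"rot": [0, 0, 0], "xyz": [0.019, 0, 0], "grip": 255}, {"rot": [0, 0, 0], "xyz": [0.022, 0, 0], "grip": 255}, {"rot": [0, 0, 0], "xyz": [0.025, 0, 0], "grip": 255}, {"rot": [0, 0, 0], "xyz": [0.025, 0, 0], "grip": 255}, {"rot": [0, 0, 0], "xyz": [0.025, 0, 0], "grip": 255}])

```text
clock: 6.17
tool_pos: [0.5021, -0.1314, 0.2086]
eef_rot: [0.797, 0.605, 0.0, -0.0]
contact_force: [-0.4, 0.7, 0.5]
opening: 0.006
finger_force: 0.0
```

```bash
python3 -c "
from h import *
go((-65,-5,210));print([wpx(ball(w,0)) for w in (.36,.42,.48)]);pic('pics/a4.png')"
```

```text
t 6.1667 clampTCP mm [-64.9189  -6.6247 208.6221] F [-0.3567  0.6703  0.4827] open 0.005972846600726902
F clamp [-0.5243  0.5491  0.4827]
(-65, -5, 210) xyz [ 0.0016 -0.0001 -0.0014] rot [ 0.0001 -0.001   0.001 ]
[(np.float64(278.0379349088815), np.float64(254.5955093841767)), (np.float64(278.0614246193931), np.float64(242.46906265898585)), (np.float64(278.0848289288315), np.float64(230.01265291421288))]
```

View pics/a4.png

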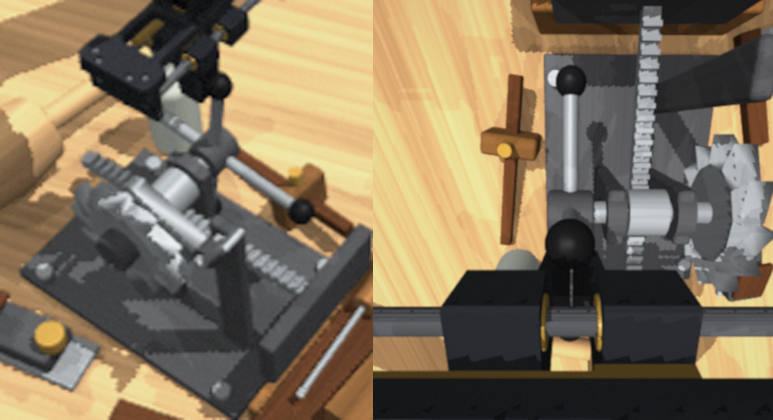

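The ball is at (570,241), which puts the wheel at about 0.42 as intended. Withdraw, go up, then move over the pawl arm.

Request:
carry_out(plan=[{"rot": [0, 0, 0], "xyz": [-0.012, 0, 0], "grip": 255}, {"rot": [0, 0, 0], "xyz": [-0.02, 0, -0.03], "grip": 255}, {"rot": [0, 0, 0], "xyz": [-0.02, 0, -0.07], "grip": 255}, {"rot": [0, 0, 0], "xyz": [-0.01, 0.02, -0.095], "grip": 255}, {"rot": [0, 0, 0], "xyz": [0.006, 0.05, -0.095], "grip": 255}, {"rot": [0, 0, 0], "xyz": [0.023, 0.083, -0.095], "grip": 255}, {"rot": [0, 0, 0], "xyz": [0.045, 0.118, -0.09], "grip": 255}, {"rot": [0, 0, 0], "xyz": [0.047, 0.118, -0.08], "grip": 255}])

```text
clock: 6.93
tool_pos: [0.6352, -0.1162, 0.2892]
eef_rot: [0.796, 0.605, 0.005, 0.001]
contact_force: [0.8, 0.4, -0.4]
opening: 0.004
finger_force: 0.0
```

```bash
python3 -c "
from h import *
go((53,40,240),(53,40,190))"
```

```text
t 6.9333 clampTCP mm [ 59.1009  43.938  289.2426] F [ 0.7931  0.4215 -0.395 ] open 0.0038475780518273687
F clamp [ 0.6499  0.6199 -0.395 ]
(53, 40, 240) xyz [-0.0042 -0.0065  0.0492] rot [ 0.0079 -0.0061  0.0018]
(53, 40, 190) xyz [-0.0045 -0.0069  0.0992] rot [ 0.0079 -0.0061  0.0018]
```

Request:
carry_out(plan=[{"rot": [0, 0, 0], "xyz": [0, 0, 0], "grip": 255}, {"rot": [0, 0, 0], "xyz": [0, 0, 0.03], "grip": 255}, {"rot": [0, 0, 0], "xyz": [0, 0, 0.055], "grip": 255}, {"rot": [0, 0, 0], "xyz": [0, 0, 0.065], "grip": 255}, {"rot": [0, 0, 0], "xyz": [0, 0, 0.073], "grip": 255}, {"rot": [0, 0, 0], "xyz": [0, 0, 0.081], "grip": 255}, {"rot": [0, 0, 0], "xyz": [0, 0, 0.088], "grip": 255}, {"rot": [0, 0, 0], "xyz": [0, 0, 0.092], "grip": 255}])

```text
clock: 7.6
tool_pos: [0.6283, -0.1194, 0.1968]
eef_rot: [0.797, 0.604, 0.0, 0.0]
contact_force: [-1.2, -0.3, 1.2]
opening: 0.004
finger_force: 0.7
```

```bash
python3 -c "
from h import *
go((53,40,190))"
```

```text
t 7.6 clampTCP mm [ 53.3294  39.0527 196.8438] F [-1.1776 -0.2511  1.1971] open 0.004395510742105737
F clamp [-1.0661 -0.5596  1.1971]
(53, 40, 190) xyz [ 0.001  -0.0003  0.0068] rot [ 0.0009  0.0004 -0.0002]
```

Request:
carry_out(plan=[{"rot": [0, 0, 0], "xyz": [0.001, 0, 0.003], "grip": 255}, {"rot": [0, 0, 0], "xyz": [0.001, 0, 0.005], "grip": 255}, {"rot": [0, 0, 0], "xyz": [0.001, 0, 0.007], "grip": 255}, {"rot": [0, 0, 0], "xyz": [0.001, 0, 0.008], "grip": 255}, {"rot": [0, 0, 0], "xyz": [0.001, 0, 0.008], "grip": 255}])

```text
clock: 8.02
tool_pos: [0.6289, -0.118, 0.1912]
eef_rot: [0.797, 0.604, 0.0, 0.001]
contact_force: [-5.5, -0.3, 12.7]
opening: 0.006
finger_force: 6.9
```

```bash
python3 -c "
from h import *
go((53,40,187))"
```

```text
t 8.0167 clampTCP mm [ 53.4987  40.5745 191.2226] F [-5.5482 -0.295  12.6678] open 0.0064820867029817845
F clamp [-5.2628 -1.7812 12.6678]
(53, 40, 187) xyz [-0.0006 -0.0005  0.0042] rot [ 0.0019  0.0006 -0.0001]
```

12.7 N at z 191, close to the seated height of about 190. One firmer press, then lift off and look.

Request:
carry_out(plan=[{"rot": [0, 0, 0], "xyz": [0, 0, 0.002], "grip": 255}, {"rot": [0, 0, 0], "xyz": [0, 0, 0.003], "grip": 255}, {"rot": [0, 0, 0], "xyz": [0, 0, 0.003], "grip": 255}])

```text
clock: 8.27
tool_pos: [0.629, -0.118, 0.1909]
eef_rot: [0.797, 0.604, 0.001, 0.002]
contact_force: [-9.4, -2.6, 28.8]
opening: 0.003
finger_force: 14.8
```

```bash
python3 -c "
from h import *
go((53,40,187))"
```

```text
t 8.2667 clampTCP mm [ 53.5828  40.5938 190.8773] F [-9.4272 -2.6116 28.7864] open 0.003231260689724611
F clamp [-8.3727 -5.0585 28.7864]
(53, 40, 187) xyz [-0.0006 -0.0006  0.0039] rot [ 0.0033  0.0012 -0.0004]
```

Request:
carry_out(plan=[{"rot": [0, 0, 0], "xyz": [0, 0, -0.01], "grip": 255}, {"rot": [0, 0, 0], "xyz": [0, 0, -0.05], "grip": 255}, {"rot": [0, 0, 0], "xyz": [0, 0, -0.09], "grip": 255}, {"rot": [0, 0, 0], "xyz": [-0.03, 0.02, -0.12], "grip": 255}, {"rot": [0, 0, 0], "xyz": [-0.06, 0.04, -0.14], "grip": 255}, {"rot": [0, 0, 0], "xyz": [-0.09, 0.06, -0.15], "grip": 255}, {"rot": [0, 0, 0], "xyz": [-0.12, 0.08, -0.15], "grip": 255}, {"rot": [0, 0, 0], "xyz": [-0.15, 0.08, -0.15], "grip": 255}])

```text
clock: 8.93
tool_pos: [0.6678, -0.2855, 0.3363]
eef_rot: [0.797, 0.604, 0.002, 0.001]
contact_force: [-0.5, -0.1, -1.2]
opening: 0.006
finger_force: 0.0
```

Request:
carry_out(plan=[{"rot": [0, 0, 0], "xyz": [-0.04, 0, 0], "grip": 255}, {"rot": [0, 0, 0], "xyz": [-0.08, 0, 0], "grip": 255}, {"rot": [0, 0, 0], "xyz": [-0.12, 0, 0], "grip": 255}, {"rot": [0, 0, 0], "xyz": [-0.12, 0, 0], "grip": 255}])

```text
clock: 9.27
tool_pos: [0.628, -0.4111, 0.3349]
eef_rot: [0.801, 0.599, -0.004, 0.002]
contact_force: [-2.2, -2.3, -0.2]
opening: 0.004
finger_force: 0.0
```

```bash
python3 -c "
from h import *
a=r.snapshot('scene')[115:295,135:295,::-1]
cv2.imwrite('pics/a5.png',cv2.resize(a,None,fx=3.3,fy=3.3,interpolation=cv2.INTER_CUBIC));v=np.load('v.npy')
f=lambda P:(proj('scene',C2W(v,P))-[135,115])*3.3
print('thumb',[(p,f(thumb(p))) for p in (0,.1,.2,.4)]);print('ball',[(w,k,f(ball(w,k))) for w in (.36,.42,.48) for k in (0,1)]);print(r.get_state()['clock'],r.get_state()['tool_pos'])"
```

```text
thumb [(0, array([285.909 , 302.6998])), (0.1, array([293.7259, 307.6499])), (0.2, array([301.5689, 313.1365])), (0.4, array([316.9682, 325.4649]))]
ball [(0.36, 0, array([299.3079, 116.0425])), (0.36, 1, array([423.9695, 293.44  ])), (0.42, 0, array([307.283 , 121.2263])), (0.42, 1, array([423.0989, 298.3051])), (0.48, 0, array([315.2468, 126.7847])), (0.48, 1, array([421.7856, 302.808 ]))]
9.3167 [ 0.6301 -0.4058  0.335 ]
```

View pics/a5.png

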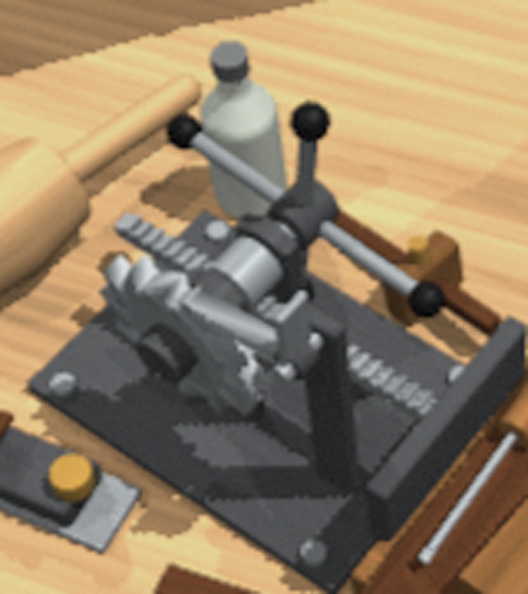

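The ball is at (311,121), so the wheel is at about 0.42. The thumb edge is at about (290,307), slightly further down than at the start, so the pawl is seated; the stiff stop at 28.8 N agrees. The arm is clear, so I'm handing in.

```bash
python3 -c "
from plant import r
for _ in range(4): r.snapshot('top')
print(r.finish_job())"
```

```text
the job is handed in; nothing more can be done
None
```

I eased the clamp by one notch and handed the job in at about 9.5 s: by the camera the wheel sits near 0.42 rad with the pawl seated in the new notch, the arm clear and no tools touched; no verdict was returned.

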